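# Square up the corner of a planting collar

### The job

The end board of the half-built planting collar leans in on its stiff corner hinge. Take the triangular square by its slanting brace and press it into the inside of that corner until its two legs lie against the clamped side and the end board with no gap and the corner is true; keep it pressed there, lightly, with about 6 newtons square on to each board, for a good second. Then lay the square flat on its rubber mat, leaving the corner square; move the end board with the square only, never with the gripper, and leave everything else where it lies.

Things in the scene. Friction and masses are not known exactly. Their poses are not given: they have to be found in the camera images.
- square: Aluminium triangle square, flat on the mat, 16 mm thick, 0.3 to 0.5 kg: two legs 180 x 22 mm at a right angle, joined by a slanting brace 20 mm wide, a big opening between. Origin: underside, where the legs' outer edges would meet (that corner is clipped 15 mm). x along leg A's outer edge, y along leg B's, z up. The outer faces (y = 0 of leg A, x = 0 of leg B) go against the boards.
- square_grip (a point): Middle of the brace of the square, on its top face: at x = 81, y = 81, z = 16 mm in the square's frame. The brace runs at 135 degrees in that frame, so it is pinched along the diagonal that points to the corner; the opening leaves over 60 mm for the inner finger.
- frame: Half-built collar on a plywood base 470 x 320 x 12 mm fixed to the bench. Origin: bench height, where the boards' inner faces would meet at a true corner if both were of the thinnest timber. x along the clamped side, y along the end board when true; inside is x > 0, y > 0. Boards' upper edges 70 mm above the bench. Two toggle clamps 205 and 300 mm along the side reach 90 mm above the bench.
- rail: The clamped long side: sawn timber 57 mm high, 325 mm long (x = 10 to 335 mm), fixed. Same origin and axes as the frame. Outer face y = -15 mm; sawn stock varies from 15 to 22 mm thick, so its flat inner face lies somewhere from y = 0 to 7 mm, parallel to x: find it by touch. Both boards are smooth: friction with the square about 0.25.
- end_board: The hinged end board: sawn timber 57 mm high, 10 to 225 mm from the corner along its own y. Its origin and axes coincide with the frame's when the corner is true. Outer face x = -18 mm in its own frame; 18 to 25 mm thick, so its flat inner face lies somewhere from x = 0 to 7 mm, parallel to its own y: find it by touch.
- end_tip (a point): Upper outer edge of the end board at its free end, 225 mm from the corner (x = -18 mm in the end board's frame).
- corner_hinge (a joint): Angle of the end board, rad: 0 = corner true (90 degrees), positive = free end leans in (acute), negative = out too far; range -0.14 to 0.16 with no stop at true. Upright pin at x = -9, y = -7.5 mm in the frame's axes. Friction 0.3 N m: about 1.5 N at the free end moves it; it stays where left.
- mat: Black rubber mat 300 x 280 x 3 mm, fixed to the bench, on which the square lies and to which it goes back. Origin: centre of its underside; x along the 300 mm side.
- screwdriver: Bystander: screwdriver 170 mm long lying on the plywood base about 265 mm from the corner. Origin: middle of its length, underside.
- pin_tin: Bystander: open tin 75 x 100 x 30 mm of hinge pins on the plywood base. Origin: centre of its underside.
- spare_board: Bystander: another end board, lying flat on the bench, 215 x 57 x 18 mm. Origin: centre of its underside.
- spoon: Bystander: steel spoon 150 mm long lying between the mat and the black dibber plate. Origin: middle of its length, underside.
- clay_pot: Bystander: clay pot 90 mm across, 85 mm high. Origin: centre of its underside.
- black_pot: Bystander: black plastic pot 80 mm across, 75 mm high. Origin: centre of its underside.

How it is judged:
By the outcome, as a careful person would: the job done as asked, in the order asked, and still so for the second after the job is handed in, with the robot touching nothing.
It also fails if it takes over 70 s, if anything falls off the work surface, if the arm or the gripper's body presses on something with over 40 N, if the wrist force passes 120 N, or if a joint passes its speed limit or range.

### The arm

A 6-joint arm with a two-finger parallel gripper is mounted at the origin on the work surface. World frame = base frame: x ahead of the robot, y to its left, z up, the work surface at z = 0. Lengths are in mm, angles in rad, forces in N, time in s.
With the tool pointing down it reaches from about 350 to 725 mm from the base axis. Payload 6 kg.
Tool frame: the origin (TCP) lies midway between the tips of the shut fingers; the grasp point (between the pads) lies 19 mm behind it; z points along the fingers, y is the direction in which the jaws open and shut (so a half turn about z gives the same grasp; the last joint's range is limited). The gripper opens to 85 mm and grips with 20 to 120 N. Pads are 22 mm wide; open, the fingers measure 114 mm over their backs; the gripper's body (76 mm by 85 mm) begins 54 mm behind the grasp point. The pads swing forward as they close: fully open they stand 13 mm farther back than shut.
Start: joints at [-0.787, 0.04, 0.085, 0, -1.615, -0.334], TCP at [260.876, -540.294, 231.261] pointing down, gripper open.
Joint ranges: [-2.56, 2.56], [-1.29, 2.01], [-1.08, 1.49], [-3.29, 1.98], [-2.81, -0.18], [-2.99, 2.99]. Speed limits (rad/s): [2.57, 2.57, 3.01, 3.14, 3.14, 3.14].

### API

Orientations are given as a unit quaternion [w, x, y, z].
In Python, from bench import robot gives the robot as it stands.
- The arm moves only by the tool step_arm, never from a script. Its argument "motion" is one flat list of numbers, 7 for each row, row after row: the turn, a rotation vector about the tool's x, y, z in rad, then the shift along the tool's x, y, z in m, then the opening, from 0 (shut) to 1 (fully open). In form: [ax, ay, az, x, y, z, fingers, ax, ay, az, x, y, z, fingers, ...]. A call has exactly 10 rows; each row shifts and turns the commanded pose from where the row before left it, along the tool's axes as they then stand; what a row does not reach is not made up. A row lasts 1/10 s, in which the tool goes at most 50 mm and 8.59 degrees, less where a joint would pass 70% of its speed; a pose out of reach is approached as far as the arm can. A call is refused whole if a number of a shift passes 0.05 or a number of a turn 0.15, either way. A call with a gripper value outside its range is refused whole. The fingers move at their own pace and stop on an object; "force" is the grip in N (left out, the last holds). Time passes only in rows, so rows that do not move let the fingers close, or fill a call up. It gives the time, the measured TCP pose, the force and the opening at its end, in the units of the state.
- robot.sense(): the state, without advancing time (a new reading comes with each control period).
- robot.read_camera(name): name is "scene" or "side" or "wrist"; returns a dict with "image" (480x640x3 uint8, red, green, blue), "K" (3x3 intrinsics, pixels), "cam_to_world" (4x4, takes a point from camera to world coordinates); the wrist camera has in their place "tool_from_camera" (4x4, takes a point from camera to tool coordinates, whose origin is the TCP and whose axes are the flange's). Camera axes: x right, y down, z forward; pixel columns grow to the right and rows downward; lengths in mm; the calibration is good to about 2 mm. A picture is of the moment at which its call begins: read the wrist's pose just before it. There is no depth.
- robot.close_job(): hands the job in, once; it reports no verdict.
Trained networks look in a picture, given as the dict that the camera call returned (one of the last four; its "shot" number tells which), for a name from the list of things; names that differ only in an ending like _2 or _b are one class to them, and where a whole thing is asked for, a point or a joint stands for the part that bears it (a point fixed in the world has none). Each returns a list of dicts, best first, with "confidence" (0 to 1); they miss things now and then, are a little off and sometimes report something else, mostly with a low value. They report only what shows in the picture. A call takes as long as a camera call.
- robot.look_for(picture, thing): "position" ([column, row] in pixels, amid what is visible of it).
- robot.trace(picture, thing): "mask" (480x640 bool, what is visible of it) and "position" ([column, row] in pixels, amid what is visible of it).
The state is a dict: "t": time; "qpos": joint angles; "qvel": joint speeds; "joint_efforts": joint torques, N m; "eef_pos": TCP position; "tool_rot": TCP orientation; "force": force on the tool from outside, world axes, zero at the start; "wrist_torque": the same for the moment, N m; "finger_gap": finger opening in mm.
Only numpy, scipy, OpenCV 4.12 (cv2) and the standard library are available. Lean on these libraries where they do the work, as an engineer would, in place of code of your own. Each camera call takes 0.05 s, during which the arm holds its last target. There are 200 camera calls.

## Working session

There is one attempt and no reset: what is moved stays moved. The work goes in short steps, Python scripts to look and compute and a tool call to move; the robot and the scene stay as the last step left them, time stands still between calls to the robot, and variables do not carry over. Pictures are saved under pics/ and viewed, about 8 in all and at most 12, crops included, and the job is handed in when it is done.

Besides the shell and the picture viewer there is one more tool, called in YAML: its name, and indented under it one key for each argument. step_arm: Moves the arm, as the interface text tells. Its arguments: {"type":"object","properties":{"motion":{"type":"array"},"force":{"type":"number"}},"required":["motion"]}

```bash
ls; mkdir -p pics
python3 - <<'E'
from bench import robot
import cv2,numpy as np
s=robot.sense();print({k:np.round(v,3).tolist() for k,v in s.items()})
for n in ["scene","side"]:
    p=robot.read_camera(n);cv2.imwrite(f"pics/{n}0.png",p["image"][:,:,::-1]);print(n,np.round(p["K"],1).tolist(),np.round(p["cam_to_world"],3).tolist())
    for t in ["square","square_grip","frame","rail","end_board","end_tip","mat","spoon","screwdriver","pin_tin"]:
        print(t,[(np.round(d["position"]).tolist(),round(d["confidence"],2)) for d in robot.look_for(p,t)][:2])
E
```

```text
pics
{'t': 0.0, 'qpos': [-0.787, 0.041, 0.084, -0.0, -1.615, -0.334], 'qvel': [-0.001, -0.001, -0.001, -0.0, 0.0, -0.0], 'joint_efforts': [-0.0, -36.82, 34.74, 6.932, -0.006, -0.0], 'eef_pos': [260.816, -539.985, 230.29], 'tool_rot': [-0.0, -0.223, 0.975, 0.001], 'force': [0.573, -0.002, 0.038], 'wrist_torque': [0.032, -0.001, 0.062], 'finger_gap': 85.575}
scene [[499.7, 0.0, 324.8], [0.0, 499.7, 243.3], [0.0, 0.0, 1.0]] [[0.73, 0.552, -0.403, 1161.334], [0.683, -0.589, 0.432, -699.498], [0.001, -0.59, -0.807, 1327.229], [0.0, 0.0, 0.0, 1.0]]
square [([240.0, 305.0], 0.66), ([375.0, 217.0], 0.63)]
square_grip [([239.0, 303.0], 0.64), ([365.0, 142.0], 0.33)]
frame [([374.0, 220.0], 0.65)]
rail [([354.0, 221.0], 0.86), ([393.0, 230.0], 0.35)]
end_board [([346.0, 181.0], 0.73)]
end_tip [([340.0, 185.0], 0.58)]
mat [([248.0, 310.0], 0.95)]
spoon [([166.0, 331.0], 0.74)]
screwdriver [([394.0, 229.0], 0.61)]
pin_tin [([417.0, 242.0], 0.86)]
side [[513.9, 0.0, 320.3], [0.0, 513.9, 234.6], [0.0, 0.0, 1.0]] [[-0.814, -0.402, 0.419, 7.416], [-0.58, 0.581, -0.57, 705.33], [-0.014, -0.707, -0.707, 991.308], [0.0, 0.0, 0.0, 1.0]]
square [([402.0, 199.0], 0.86)]
square_grip [([403.0, 202.0], 0.78)]
frame [([262.0, 320.0], 0.58), ([282.0, 437.0], 0.41)]
rail [([287.0, 280.0], 0.94)]
end_board [([315.0, 350.0], 0.86)]
end_tip [([316.0, 350.0], 0.71)]
mat [([398.0, 206.0], 0.78)]
spoon [([464.0, 173.0], 0.83)]
screwdriver [([233.0, 285.0], 0.74)]
pin_tin [([204.0, 277.0], 0.58), ([261.0, 322.0], 0.38)]
```

Run:
```python
import cv2
a=cv2.imread("pics/scene0.png");b=cv2.imread("pics/side0.png")
cv2.imwrite("pics/sc.png",cv2.resize(a[90:390,120:520],None,fx=2,fy=2,interpolation=3))
cv2.imwrite("pics/sd.png",cv2.resize(b[140:440,140:540],None,fx=2,fy=2,interpolation=3))
```

```text
(no output)
```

View pics/sc.png

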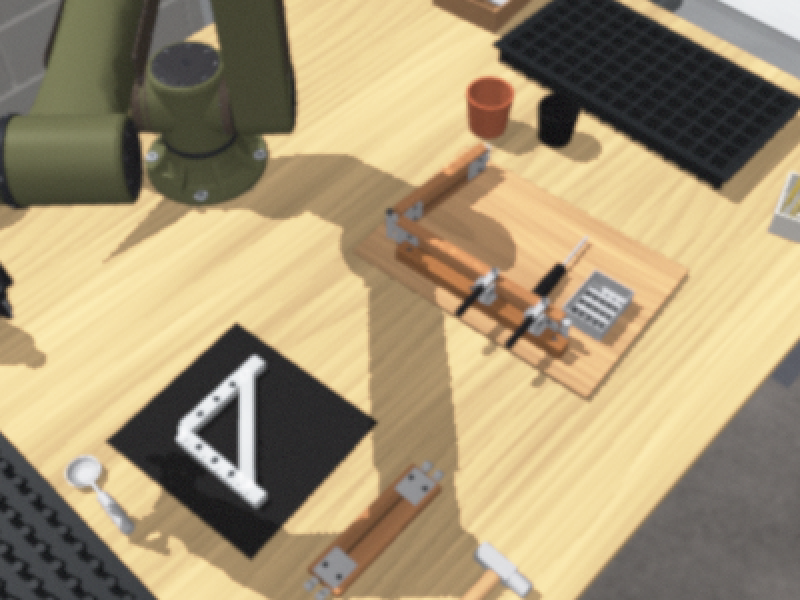

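View pics/sd.png

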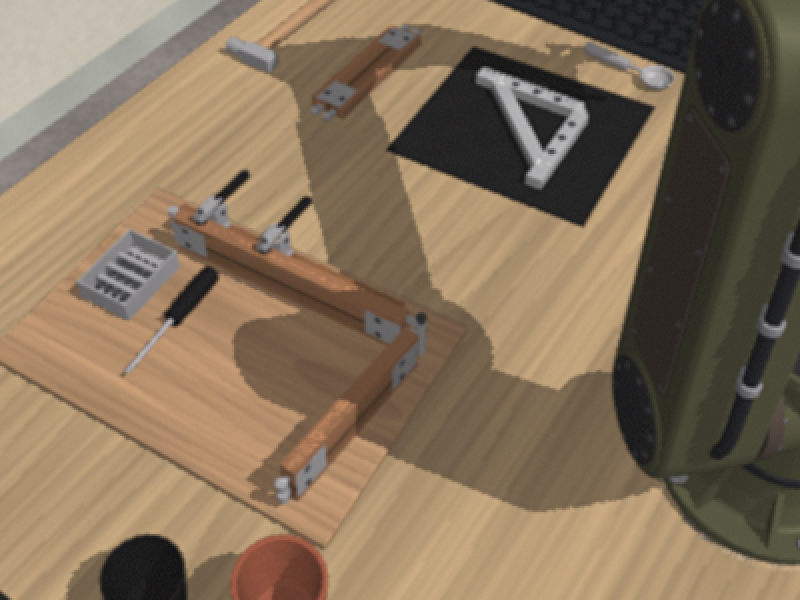

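```bash
cat > h.py <<'E'
import numpy as np,cv2
from scipy.optimize import minimize
from scipy.spatial.transform import Rotation as R
def proj(p,T,K):
    c=(np.asarray(p)-T[:3,3])@T[:3,:3]; u=c@K.T; return u[:,:2]/u[:,2:]
def pose2(q,th,p):
    p=np.array(p,float); c,s=np.cos(th),np.sin(th)
    p[:,:2]=p[:,:2]@np.array([[c,s],[-s,c]])+q; return p
def prism(poly,z0,z1): return [np.r_[np.c_[poly,np.full(len(poly),z0)],np.c_[poly,np.full(len(poly),z1)]]]
def box(x0,x1,y0,y1,z0,z1): return prism([[x0,y0],[x1,y0],[x1,y1],[x0,y1]],z0,z1)
def square(z):
    return prism([[15,0],[180,0],[180,22],[15,22]],z,z+16)+prism([[0,15],[0,180],[22,180],[22,15]],z,z+16)+prism([[15,0],[0,15],[22,22]],z,z+16)+prism([[172,4],[158,4],[4,158],[4,172]],z,z+16)
def draw(parts,T,K,up=4):
    m=np.zeros((480*up,640*up),np.uint8)
    for P in parts:
        h=cv2.convexHull(proj(P,T,K).astype(np.float32)).reshape(-1,2)
        cv2.fillConvexPoly(m,np.round((h+.5)*up*16-8).astype(np.int32),1,shift=4)
    return cv2.resize(m.astype(np.float32),(640,480),interpolation=cv2.INTER_AREA)
def cost(model,views):  # views: list (mask,T,K)
    c=0
    for m,T,K in views:
        d=draw(model,T,K); c+=1-np.minimum(d,m).sum()/np.maximum(d,m).sum()
    return c/len(views)
def ray(px,T,K,z):
    d=T[:3,:3]@np.linalg.solve(K,[px[0],px[1],1]); return T[:3,3]+d*(z-T[2,3])/d[2]
def camT(s,p):
    if "cam_to_world" in p: return p["cam_to_world"]
    w,x,y,z=s["tool_rot"];T=np.eye(4);T[:3,:3]=R.from_quat([x,y,z,w]).as_matrix();T[:3,3]=s["eef_pos"];return T@p["tool_from_camera"]
def nm(f,x0,step):
    x0=np.array(x0,float);S=np.vstack([x0]+[x0+np.eye(len(x0))[i]*step[i] for i in range(len(x0))])
    return minimize(f,x0,method="Nelder-Mead",options=dict(initial_simplex=S,maxiter=400,xatol=.02,fatol=1e-5))
E
python3 - <<'E'
from bench import robot
from h import *
V={}
for n in ["scene","side"]:
    p=robot.read_camera(n)
    for t in ["square","rail","end_board","mat","screwdriver","pin_tin"]:
        r=robot.trace(p,t)
        print(n,t,[(np.round(d["position"]).tolist(),round(d["confidence"],2),int(d["mask"].sum())) for d in r][:3])
        if t=="square": r=[d for d in r if (abs(d["position"][0]-(240 if n=="scene" else 402))<25)]
        if r: V.setdefault(t,[]).append((r[0]["mask"].astype(np.float32),p["cam_to_world"],p["K"]))
        if n=="scene" and t=="square":
            for q in [(210,306),(251,271),(251,338)]: print(ray(q,p["cam_to_world"],p["K"],19).round())
            for q in [(317,201)]: print("corner",ray(q,p["cam_to_world"],p["K"],70).round())
            for q in [(404,265),(361,167)]: print("rail end/tip",ray(q,p["cam_to_world"],p["K"],70).round())
np.save("V.npy",np.array(V,dtype=object),allow_pickle=True)
E
```

```text
scene square [([239.0, 310.0], 0.84, 1253)]
[ 418. -401.   19.]
[ 414. -235.   19.]
[ 584. -387.   19.]
corner [396.  83.  70.]
rail end/tip [764.  78.  70.]
rail end/tip [400. 303.  70.]
scene rail [([352.0, 221.0], 0.81, 816)]
scene end_board [([342.0, 179.0], 0.77, 705), ([246.0, 309.0], 0.44, 7000), ([242.0, 304.0], 0.37, 1311)]
scene mat [([248.0, 308.0], 0.7, 6758), ([242.0, 306.0], 0.5, 1195)]
scene screwdriver [([395.0, 227.0], 0.68, 173)]
scene pin_tin [([418.0, 242.0], 0.71, 743)]
side square [([407.0, 193.0], 0.57, 1069)]
side rail [([288.0, 278.0], 0.57, 2535)]
side end_board [([315.0, 352.0], 0.86, 1904), ([407.0, 193.0], 0.18, 1300)]
side mat [([398.0, 209.0], 0.88, 5474), ([313.0, 350.0], 0.27, 1863)]
side screwdriver [([231.0, 290.0], 0.98, 463)]
side pin_tin [([204.0, 277.0], 0.91, 1331)]
```

Run:
```python
from h import *
V=np.load("V.npy",allow_pickle=True).item()
def ms(x): return [pose2(x[:2],x[2]/100,P) for P in square(3)]
for v in (V["square"],V["square"][:1],V["square"][1:]):
    r=nm(lambda x:cost(ms(x),v),[416,-400,3],[8,8,8]);print("square",r.x.round(2),r.fun)
def mf(x): return [pose2(x[:2],x[2]/100,P) for P in box(10,335,-15,x[3],13,70)]
def me(x):
    out=[]
    for P in box(-18,x[5],10,225,13,70):
        P=pose2([-9,-7.5],-x[4]/100,P-np.array([-9,-7.5,0])); out.append(pose2(x[:2],x[2]/100,P))
    return out
f=lambda x:cost(me(x),V["end_board"])+.6*cost(mf(x),V["rail"])+ .002*((x[3]-3.5)**2+(x[5]-3.5)**2)/10
r=nm(f,[405,90,0,3.5,8,3.5],[8,8,6,1,5,1]);print("frame",r.x.round(2),r.fun,cost(me(r.x),V["end_board"]),cost(mf(r.x),V["rail"]))
```

```text
square [ 403.4  -413.85    5.9 ] 0.1784486174583435
square [ 403.42 -413.93    5.7 ] 0.14837753772735596
square [ 405.98 -414.07    8.01] 0.19313913583755493
frame [384.44 102.37   8.82   2.81  12.39   3.82] 0.2952374053931289 0.113957375 0.30194116
```

step_arm:
  motion: [0,0,0,-0.041,0.014,0,1,0,0,0,-0.041,0.014,0,1,0,0,0,-0.041,0.014,0,1,0,0,0,-0.041,0.014,0,1,0,0,0,-0.041,0.014,0,1,0,0,0,-0.041,0.014,0,1,0,0,0,-0.041,0.014,0,1,0,0,0.147,0,0,0,1,0,0,0.147,0,0,0,1,0,0,0.147,0,0,0,1]

```text
t: 2.8
eef_pos: [477.1, -326.8, 231.2]
tool_rot: [-0.0, -0.002, 1.0, 0.0]
force: [-0.1, -0.2, -0.6]
finger_gap: 85.2
```

step_arm:
  motion: [0,0,0.147,0,0,0,1,0,0,0.147,0,0,0,1,0,0,0.147,0,0,0,1,0,0,0.147,0,0,0,1,0,0,0.147,0,0,0,1,0,0,0,0,0,0,1,0,0,0,0,0,0,1,0,0,0,0,0,0,1,0,0,0,0,0,0,1,0,0,0,0,0,0,1]

```text
t: 3.8
eef_pos: [476.7, -327.3, 231.3]
tool_rot: [-0.0, 0.355, 0.935, 0.0]
force: [-0.3, 0.2, 0.5]
finger_gap: 85.1
```

```bash
cat >> h.py <<'E'
def go(s,pos=None,yaw=None):
    w,x,y,z=s["tool_rot"];M=R.from_quat([x,y,z,w]).as_matrix();cur=np.arctan2(M[1,1],M[0,1])
    print("t",round(s["t"],2),"eef",np.round(s["eef_pos"],2),"yaw_y",round(cur,4),"tilt",(M[:2,2]).round(4),"F",np.round(s["force"],2),"tq",np.round(s["wrist_torque"],2),"gap",round(s["finger_gap"],1))
    if yaw is not None: print("turn az",round(-(yaw-cur),4))
    if pos is not None: print("shift before turn",np.round(M.T@(np.array(pos)-s["eef_pos"]),2))
    return M,cur
E
python3 - <<'E'
from bench import robot
from h import *
s=robot.sense();go(s);p=robot.read_camera("wrist");T=camT(s,p)
print(np.round(p["tool_from_camera"],2).tolist())
im=p["image"].copy();r=robot.trace(p,"square");print([(d["position"],d["confidence"],d["mask"].sum()) for d in r])
v=[(r[0]["mask"].astype(np.float32),T,p["K"])]
f=lambda x:cost([pose2(x[:2],x[2]/100,P) for P in square(3)],v)
q=nm(f,[404,-414,6],[6,6,6]);print(q.x,q.fun)
o=q.x[:2];th=q.x[2]/100;g=pose2(o,th,[[81,81,19]])[0];print("grip",g)
for P in square(3):
    P=pose2(o,th,P);h=proj(P[len(P)//2:],T,p["K"]);cv2.polylines(im,[np.round(h).astype(np.int32)],True,(255,0,0),1)
cv2.imwrite("pics/w1.png",im[:,:,::-1]);go(s,[g[0],g[1],231],th+np.pi/4)
E
```

```text
t 3.8 eef [ 476.73 -327.25  231.29] yaw_y 0.8456 tilt [-0.      0.0001] F [-0.32  0.22  0.46] tq [ 0.07 -0.03  0.03] gap 85.1
[[-0.0, -0.95, -0.32, 82.37], [1.0, 0.0, -0.0, 0.25], [0.0, -0.32, 0.95, -142.75], [0.0, 0.0, 0.0, 1.0]]
[([319.7, 204.7], 0.78, np.int64(9703))]
[ 406.56144629 -411.99716372    6.24133957] 0.16075265407562256
grip [ 482.35152903 -326.10267403   19.        ]
t 3.8 eef [ 476.73 -327.25  231.29] yaw_y 0.8456 tilt [-0.      0.0001] F [-0.32  0.22  0.46] tq [ 0.07 -0.03  0.03] gap 85.1
turn az -0.0022
shift before turn [-3.44  4.59  0.29]
```

View pics/w1.png

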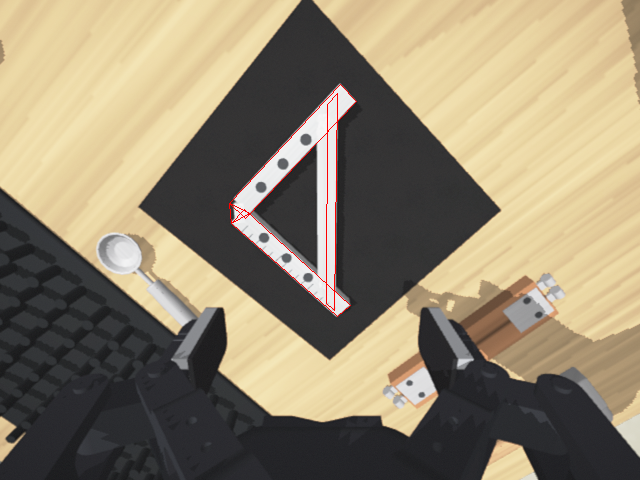

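```bash
sed -i 's/\[158,4\],\[4,158\]/[144,4],[4,144]/' h.py
python3 - <<'E'
from bench import robot
from h import *
s=robot.sense();p=robot.read_camera("wrist");T=camT(s,p)
r=robot.trace(p,"square")
v=[(r[0]["mask"].astype(np.float32),T,p["K"])]
f=lambda x:cost([pose2(x[:2],x[2]/100,P) for P in square(3)],v)
q=nm(f,[404,-414,6],[6,6,6]);print(q.x,q.fun)
o=q.x[:2];th=q.x[2]/100;g=pose2(o,th,[[81,81,19]])[0];print("grip",g)
go(s,[g[0],g[1],5],th+np.pi/4)
V=np.load("V.npy",allow_pickle=True).item()
for v in (V["square"],V["square"][:1],V["square"][1:]):
    r=nm(lambda x:cost([pose2(x[:2],x[2]/100,P) for P in square(3)],v),[406,-410,6],[5,5,5]);print("fixed cams",r.x.round(2),r.fun)
E
```

```text
[ 406.89823417 -412.05704199    6.48223371] 0.04461216926574707
grip [ 482.48118241 -325.98022783   19.        ]
t 3.9 eef [ 476.7  -327.28  231.24] yaw_y 0.8451 tilt [-0.0001  0.0001] F [ 0.85 -0.2   0.03] tq [0.02 0.01 0.02] gap 85.3
turn az -0.0051
shift before turn [ -3.49   4.81 226.24]
fixed cams [ 403.95 -413.09    5.78] 0.12943029403686523
fixed cams [ 403.89 -413.86    5.96] 0.06789714097976685
fixed cams [ 406.25 -411.07    6.65] 0.15373164415359497
```

step_arm:
  motion: [0,0,-0.005,-0.0035,0.0048,0.04,0.8,0,0,0,0,0,0.045,0.8,0,0,0,0,0,0.045,0.8,0,0,0,0,0,0.04,0.8,0,0,0,0,0,0.03,0.8,0,0,0,0,0,0.02,0.8,0,0,0,0,0,0.005,0.8,0,0,0,0,0,0,0.8,0,0,0,0,0,0,0,0,0,0,0,0,0,0]
  force: 70

```text
t: 5.0
eef_pos: [483.5, -326.4, 8.1]
tool_rot: [0.001, 0.353, 0.936, -0.0]
force: [-0.3, 0.6, -0.1]
finger_gap: 40.0
```

step_arm:
  motion: [0,0,0,0,0,0,0,0,0,0,0,0,0,0,0,0,0,0,0,0,0,0,0,0,0,0,0,0,0,0,0,0,0,0,0,0,0,0,0,0,0,0,0,0,0,0,0,0,0,0,0,0,0,0,0,0,0,0,0,0,0,0,0,0,0,0,0,0,0,0]

```text
t: 6.0
eef_pos: [483.0, -326.3, 7.7]
tool_rot: [0.001, 0.353, 0.936, -0.0]
force: [-1.7, 1.3, 5.4]
finger_gap: 17.8
```

Run:
```python
from bench import robot
from h import *
go(robot.sense())
```

```text
t 6.0 eef [ 483.04 -326.35    7.71] yaw_y 0.8498 tilt [ 0.0013 -0.001 ] F [-1.67  1.33  5.45] tq [ 0.45  0.56 -0.05] gap 17.8
```

step_arm:
  motion: [0,0,0,0,0,0,0.8,0,0,0,0,0,0,0.8,0,0,0,0,0,0,0.8,0,0,0,0,0,-0.015,0.8,0,0,0,0,0,-0.045,0.8,0,0,0,0,0,-0.048,0.8,0,0,0,0,0,-0.048,0.8,0,0,0,0,0,-0.048,0.8,0,0,0,0,0,-0.048,0.8,0,0,0,0,0,-0.048,0.8]

```text
t: 7.0
eef_pos: [481.8, -325.9, 309.8]
tool_rot: [0.001, 0.353, 0.936, -0.0]
force: [1.5, -0.4, -0.6]
finger_gap: 68.5
```

step_arm:
  motion: [0,0,0,0.03,0.038,0,0.8,0,0,0,0.03,0.038,0,0.8,0,0,0,0.03,0.038,0,0.8,0,0,0,0.03,0.038,0,0.8,0,0,0,0.03,0.038,0,0.8,0,0,0,0.03,0.038,0,0.8,0,0,0,0.03,0.038,0,0.8,0,0,0,0.03,0.038,0,0.8,0,0,0,0.03,0.038,0,0.8,0,0,0,0.03,0.038,0,0.8]

```text
t: 8.0
eef_pos: [507.6, 159.3, 307.9]
tool_rot: [0.001, 0.353, 0.936, 0.001]
force: [1.6, -0.5, 0.3]
finger_gap: 68.4
```

Run:
```python
from bench import robot
from h import *
for i in range(3): p=robot.read_camera("wrist")
s=robot.sense();p=robot.read_camera("wrist");T=camT(s,p);go(s)
cv2.imwrite("pics/w2.png",p["image"][:,:,::-1]);np.savez("w2.npz",T=T,K=p["K"])
for t in ["rail","end_board","frame"]:
    r=robot.trace(p,t);print(t,[(np.round(d["position"]),round(d["confidence"],2),d["mask"].sum()) for d in r])
    if r: np.save(f"m_{t}.npy",r[0]["mask"])
```

```text
t 8.15 eef [507.63 159.7  306.43] yaw_y 0.8535 tilt [-0.0008 -0.0003] F [-0.83 -1.24 -0.44] tq [-0.08  0.01 -0.04] gap 68.5
rail [(array([454., 294.]), 0.63, np.int64(4203)), (array([296., 233.]), 0.61, np.int64(6310))]
end_board [(array([292.,  73.]), 0.95, np.int64(5716))]
frame [(array([361., 178.]), 0.82, np.int64(77584))]
```

View pics/w2.png

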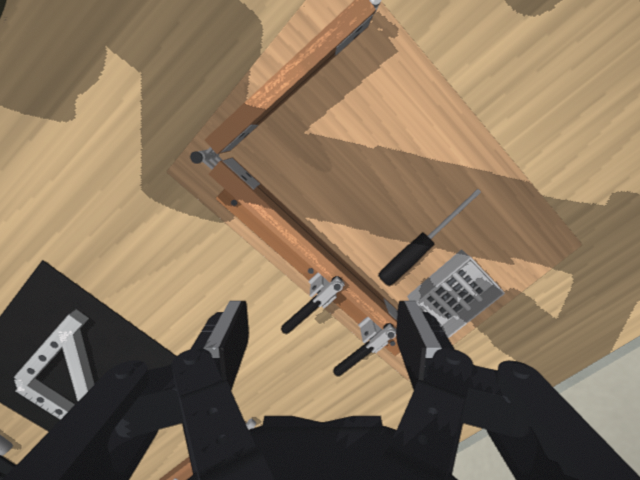

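Run:
```python
import cv2
a=cv2.imread("pics/w2.png");c=cv2.resize(a[0:200,170:430],None,fx=3,fy=3,interpolation=3);cv2.imwrite("pics/w2a.png",c)
c=cv2.resize(a[150:350,200:420],None,fx=3,fy=3,interpolation=3);cv2.imwrite("pics/w2b.png",c)
```

```text
(no output)
```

View pics/w2a.png

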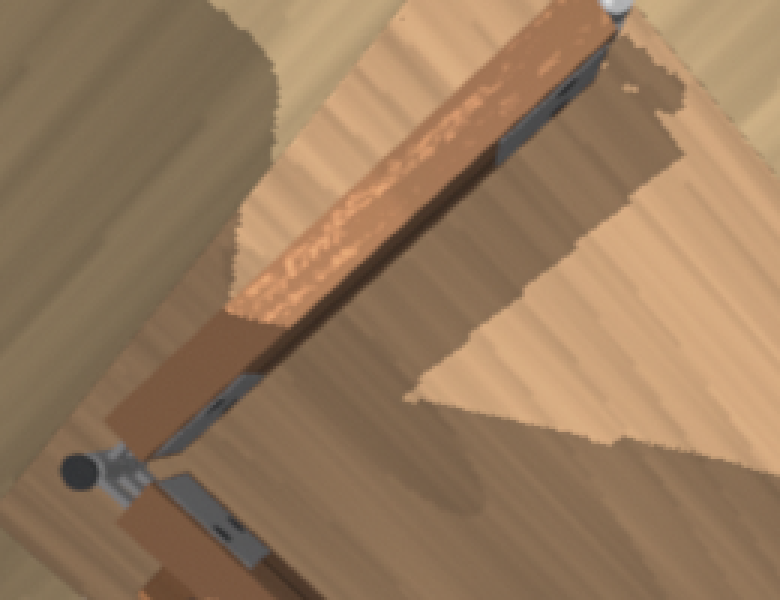

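View pics/w2b.png

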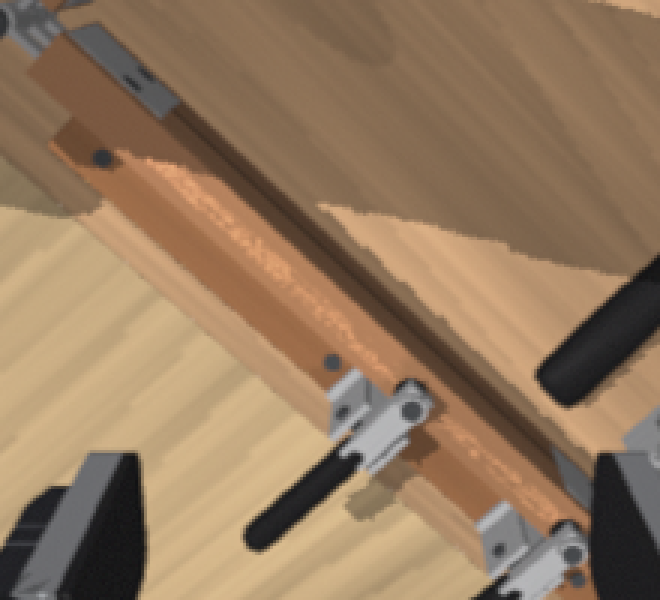

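Run:
```python
from h import *
d=np.load("w2.npz");T,K=d["T"],d["K"]
A=lambda x,y:ray((170+x/3-.3,y/3-.3),T,K,70)[:2]
B=lambda x,y:ray((200+x/3-.3,150+y/3-.3),T,K,70)[:2]
n=["eo0","ei0","eif","eof"];E=[A(105,420),A(147,462),A(613,37),A(555,0)]
for k,v in zip(n,E): print(k,v.round(1))
u=E[2]-E[1];print("end dir ang from +y",np.arctan2(-u[0],u[1]),"len",np.linalg.norm(u))
u=u/np.linalg.norm(u);nn=np.array([u[1],-u[0]]);print("thick",nn@(E[1]-E[0]),nn@(E[2]-E[3]))
r0,r1=B(28,70),B(68,32);print("rail o,i",r0,r1,np.linalg.norm(r1-r0))
for q in [(165,115),(430,380)]: print("inner",B(*q))
# gradient edge: rail inner top edge; sample profiles perpendicular
g=cv2.cvtColor(cv2.imread("pics/w2.png"),cv2.COLOR_BGR2GRAY).astype(float)
p0=np.array([200+165/3,150+115/3]);p1=np.array([200+430/3,150+380/3]);dv=(p1-p0)/np.linalg.norm(p1-p0);nv=np.array([dv[1],-dv[0]])
pts=[]
for t in np.linspace(0.05,.9,40):
    o=np.arange(-6,6.1,.25);P=(p0+t*(p1-p0))+o[:,None]*nv
    pr=cv2.remap(g.astype(np.float32),P[:,0].astype(np.float32)[None],P[:,1].astype(np.float32)[None],1)[0]
    dd=np.gradient(cv2.GaussianBlur(pr[None],(0,0),3)[0]);i=np.argmin(dd);pts.append(np.r_[P[i],o[i]])
pts=np.array(pts);print(pts[:,2])
W=np.array([ray(q,T,K,70)[:2] for q in pts[:,:2]])
m=np.abs(pts[:,2]-np.median(pts[:,2]))<1.5
vx,vy,x0,y0=cv2.fitLine(W[m].astype(np.float32),cv2.DIST_HUBER,0,.01,.01).ravel();print("inner edge yaw",np.arctan2(vy,vx),x0,y0,m.sum())
```

```text
eo0 [370.1 111.2]
ei0 [390.1 111.9]
eif [397.4 322.2]
eof [377.3 314.6]
end dir ang from +y -0.03465174194384686 len 210.469406844706
thick 20.00135174497658 19.858310136129962
rail o,i [397.40538877  88.51211313] [397.65949749 109.7218449 ] 21.211253922041266
inner [442.7214324  115.05135899]
inner [591.6850773  120.26414589]
[-3.5  -3.25 -3.   -2.75 -2.5  -2.75 -3.75 -3.   -2.   -2.   -2.   -2.
 -1.75 -1.5  -1.25 -1.25 -1.25 -1.25 -1.   -0.75 -0.5  -0.5  -0.5  -0.5
 -0.25  0.    0.25  0.25  0.25  0.5   0.5   0.75  1.    1.    1.    1.
  1.25  1.5   1.75  1.5 ]
inner edge yaw 0.08237742 500.8928 115.741394 24
```

Run:
```python
from h import *
d=np.load("w2.npz");T,K=d["T"],d["K"]
g=cv2.cvtColor(cv2.imread("pics/w2.png"),cv2.COLOR_BGR2GRAY).astype(np.float32)
def edge(p0,p1,sign,z=70):
    p0,p1=np.array(p0),np.array(p1);dv=(p1-p0)/np.linalg.norm(p1-p0);nv=np.array([dv[1],-dv[0]]);pts=[]
    for t in np.linspace(.05,.95,60):
        o=np.arange(-5,5.1,.25);P=(p0+t*(p1-p0)+o[:,None]*nv).astype(np.float32)
        pr=cv2.remap(g,P[:,0][None],P[:,1][None],1)[0]
        i=np.argmax(sign*np.gradient(cv2.GaussianBlur(pr[None],(0,0),3)[0]));pts.append(np.r_[P[i],o[i]])
    pts=np.array(pts);W=np.array([ray(q,T,K,z)[:2] for q in pts[:,:2]]).astype(np.float32)
    vx,vy,x0,y0=cv2.fitLine(W,cv2.DIST_HUBER,0,.01,.01).ravel()
    res=np.abs((W-[x0,y0])@[-vy,vx]);print("res med",np.median(res).round(2),"dir",np.arctan2(vy,vx).round(4),"pt",x0.round(1),y0.round(1));return
b=lambda x,y:(200+x/3,150+y/3); a=lambda x,y:(170+x/3,y/3)
edge(b(200,142),b(400,338),-1)   # rail inner top
edge(b(200,142-10),b(400,338-10),-1)
edge(a(290,330),a(480,160),-1)   # end inner top
edge(a(240,300),a(540,14),1);edge(a(240,300),a(540,14),-1)
```

```text
res med 0.12 dir 0.0763 pt 511.7 116.7
res med 0.86 dir -0.0033 pt 511.1 120.1
res med 0.0 dir 1.5294 pt 398.5 230.2
res med 0.12 dir 1.534 pt 374.7 260.3
res med 0.48 dir 1.5156 pt 377.6 245.0
```

step_arm:
  motion: [0,0,0,-0.03,-0.038,0,0.8,0,0,0,-0.03,-0.038,0,0.8,0,0,0,-0.03,-0.038,0,0.8,0,0,0,-0.03,-0.038,0,0.8,0,0,0,-0.03,-0.038,0,0.8,0,0,0,-0.03,-0.038,0,0.8,0,0,0,-0.03,-0.038,0,0.8,0,0,0,-0.03,-0.038,0,0.8,0,0,0,-0.03,-0.038,0,0.8,0,0,0,-0.03,-0.038,0,0.8]

```text
t: 9.35
eef_pos: [480.9, -329.1, 307.2]
tool_rot: [0.001, 0.354, 0.935, -0.0]
force: [1.3, 0.5, 0.3]
finger_gap: 68.6
```

Run:
```python
from bench import robot
from h import *
go(robot.sense(),[483,-326.3,8],.850)
d=np.load("w2.npz");T,K=d["T"],d["K"]
O=np.array([386.3,102.7]);c,s=np.cos(.078),np.sin(.078)
for q,z in [((382,278),27),((382,278),40),((379,272),30),((430,235),30),((337,283),88),((313,290),80)]:
    w=ray(q,T,K,z)[:2]-O;print(q,z,w@np.array([[c,-s],[s,c]]))
```

```text
t 9.35 eef [ 480.89 -329.14  307.19] yaw_y 0.8475 tilt [ 0.0013 -0.0005] F [1.26 0.5  0.32] tq [ 0.07 -0.17  0.02] gap 68.6
turn az -0.0025
shift before turn [  0.7    3.38 299.19]
(382, 278) 27 [261.7162197   25.37243069]
(382, 278) 40 [255.75256564  27.8671456 ]
(379, 272) 30 [250.85597828  29.09917868]
(430, 235) 30 [259.58064339 111.20596752]
(337, 283) 88 [200.59878105  -4.49612332]
(313, 290) 80 [189.35288649 -33.99073974]
```

step_arm:
  motion: [0,0,-0.0025,0.0007,0.0034,0.045,0.8,0,0,0,0,0,0.05,0.8,0,0,0,0,0,0.05,0.8,0,0,0,0,0,0.05,0.8,0,0,0,0,0,0.05,0.8,0,0,0,0,0,0.035,0.8,0,0,0,0,0,0.015,0.8,0,0,0,0,0,0.004,0.8,0,0,0,0,0,0,0.5,0,0,0,0,0,0,0]
  force: 80

```text
t: 10.35
eef_pos: [485.6, -323.8, 10.0]
tool_rot: [0.002, 0.352, 0.936, -0.0]
force: [-0.3, 0.6, -0.4]
finger_gap: 40.2
```

step_arm:
  motion: [0,0,0,0,0,0,0,0,0,0,0,0,0,0,0,0,0,0,0,0,0,0,0,0,0,0,0,0,0,0,0,0,0,0,0,0,0,0,0,0,0,0,0,0,0,0,0,0,0,0,0,0,0,0,0,-0.005,0,0,0,0,0,0,-0.015,0,0,0,0,0,0,-0.02,0]

```text
$.motion: bad value
```

Run:
```python
from bench import robot
from h import *
for i in range(2): robot.read_camera("wrist")
go(robot.sense())
s=robot.sense();p=robot.read_camera("wrist");T=camT(s,p);go(s);cv2.imwrite("pics/w3.png",p["image"][:,:,::-1])
r=robot.trace(p,"square");print([(d["position"],d["confidence"]) for d in r])
v=[(r[0]["mask"].astype(np.float32),T,p["K"])]
z=s["eef_pos"][2]-4.7
f=lambda x:cost([pose2(x[:2],x[2]/100,P) for P in square(z)],v)
q=nm(f,[407,-412,6.5],[4,4,4]);print(q.x,q.fun)
g=pose2(q.x[:2],q.x[2]/100,[[81,81,0]])[0];print("grip-eef",g-s["eef_pos"])
```

```text
t 10.45 eef [ 485.34 -323.66    9.63] yaw_y 0.8522 tilt [ 0.003  -0.0015] F [-2.49 -3.1   1.1 ] tq [-1.05  0.74 -0.  ] gap 25.1
t 10.45 eef [ 485.34 -323.66    9.63] yaw_y 0.8522 tilt [ 0.003  -0.0015] F [-2.49 -3.1   1.1 ] tq [-1.05  0.74 -0.  ] gap 25.1
[([295.2, 210.7], 0.83), ([346.0, 206.3], 0.37)]
[ 407.13890634 -410.39357417    6.35880719] 0.2330978512763977
grip-eef [-2.51215114 -0.74657852 -9.62865047]
```

step_arm:
  motion: [0,0,0,0,-0.0025,0.001,0,0,0,0,0,0,0,0,0,0,0,0,0,0,0,0,0,0,0,0,0,0,0,0,0,0,0,0,0,0,0,0,0,0,0,0,0,0,0,0,0,-0.01,0,0,0,0,0,0,-0.02,0,0,0,0,0,0,-0.03,0,0,0,0,0,0,-0.03,0]

```text
t: 11.55
eef_pos: [481.7, -324.4, 96.4]
tool_rot: [-0.001, 0.352, 0.936, 0.0]
force: [0.0, -1.2, -4.1]
finger_gap: 17.6
```

Run:
```python
from bench import robot
from h import *
for i in range(2): robot.read_camera("wrist")
s=robot.sense();p=robot.read_camera("wrist");T=camT(s,p);go(s);cv2.imwrite("pics/w3.png",p["image"][:,:,::-1])
r=robot.trace(p,"square");print([(d["position"],d["confidence"],d["mask"].sum()) for d in r])
z=s["eef_pos"][2]-5
v=[(r[0]["mask"].astype(np.float32),T,p["K"])]
f=lambda x:cost([pose2(x[:2],x[2]/100,P) for P in square(z)],v)
q=nm(f,[407,-412,6.5],[4,4,4]);print(q.x,q.fun)
g=pose2(q.x[:2],q.x[2]/100,[[81,81,0]])[0];print("grip-eef",g-s["eef_pos"])
```

```text
t 11.65 eef [ 484.58 -326.07  101.67] yaw_y 0.8523 tilt [ 0.0069 -0.0035] F [ 1.33 -0.45 -3.43] tq [-0.05 -0.23 -0.01] gap 17.2
[([301.7, 210.5], 0.66, np.int64(42548))]
[ 408.5709663  -411.39618302    6.72846318] 0.23972827196121216
grip-eef [  -0.63887193    0.93650977 -101.66502494]
```

View pics/w3.png

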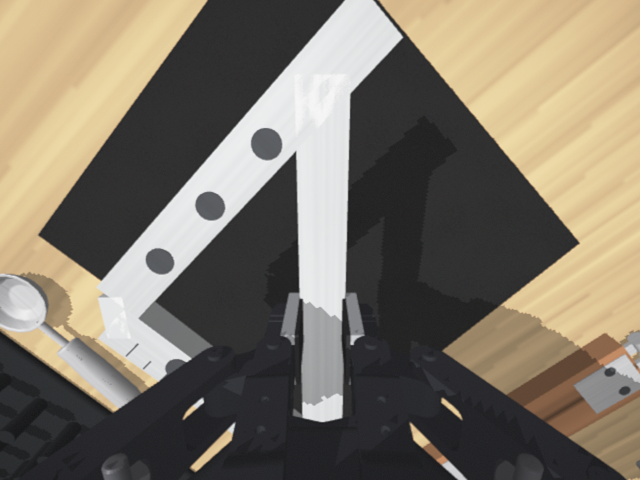

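step_arm:
  motion: [0,0,0,0.02,0.025,-0.03,0,0,0,0,0.028,0.034,-0.02,0,0,0,0,0.029,0.035,-0.01,0,0,0,0,0.029,0.035,0,0,0,0,0,0.029,0.035,0,0,0,0,0,0.029,0.035,0,0,0,0,0,0.029,0.035,0,0,0,0,0,0.029,0.035,0,0,0,0,0,0.029,0.035,0,0,0,0,0,0.029,0.035,0,0]

```text
t: 12.75
eef_pos: [493.8, 116.3, 154.2]
tool_rot: [-0.001, 0.352, 0.936, -0.001]
force: [0.3, 0.3, -4.8]
finger_gap: 17.4
```

step_arm:
  motion: [0,0,0,0.029,0.035,0,0,0,0,0,0.025,0.03,0,0,0,0,0,0.0095,0.011,0,0,0,0,-0.011,0,0,0,0,0,0,0,0,0,0,0,0,0,0,0,0,0,0,0,0,0,0,0,0,0,0,0,0,0,0,0,0,0,0,0,0,0,0,0,0,0,0,0,0,0,0]

```text
t: 13.75
eef_pos: [509.2, 199.7, 156.3]
tool_rot: [-0.008, 0.334, 0.942, 0.005]
force: [-1.0, 0.4, -4.4]
finger_gap: 16.8
```

Run:
```python
from bench import robot
from h import *
go(robot.sense(),[499,212.5,52],.863)
```

```text
t 13.75 eef [509.21 199.7  156.31] yaw_y 0.8891 tilt [-0.0125  0.0148] F [-1.    0.39 -4.42] tq [-0.   -0.12  0.05] gap 16.8
turn az 0.0261
shift before turn [ 14.     3.14 104.61]
```

Run:
```python
from bench import robot
from h import *
for i in range(2): robot.read_camera("side")
s=robot.sense();go(s,[499,212.5,52],.863);print(np.round(s["qpos"],3),np.round(s["qvel"],3),np.round(s["joint_efforts"],1))
p=robot.read_camera("side");cv2.imwrite("pics/s4.png",cv2.resize(p["image"][100:400,140:540,::-1],None,fx=2,fy=2))
```

```text
t 13.85 eef [509.2  199.84 156.24] yaw_y 0.8893 tilt [-0.0127  0.0147] F [-1.11 -0.54 -4.31] tq [ 0.03 -0.12  0.02] gap 17.4
turn az 0.0263
shift before turn [ 13.9    3.05 104.54]
[ 0.728 -0.091 -0.173 -0.019 -1.488 -2.979] [ 0.001  0.002  0.002 -0.001 -0.001  0.   ] [ -0.  -32.3  37.    7.7  -0.1  -0. ]
```

View pics/s4.png

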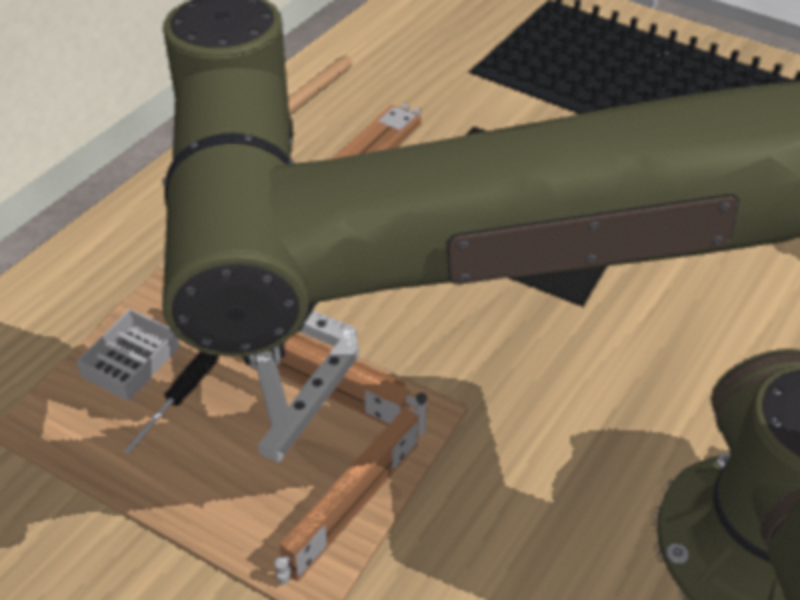

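step_arm:
  motion: [0,0,0,-0.015,-0.02,0,0,0,0,0,-0.028,-0.038,0,0,0,0,0,-0.028,-0.038,0,0,0,0,0,-0.028,-0.038,0,0,0,0,0,-0.028,-0.038,0,0,0,0,0,-0.028,-0.038,0,0,0,0,0,-0.028,-0.038,0,0,0,0,0,-0.028,-0.038,0,0,0,0,0,-0.028,-0.038,0,0,0,0,0,-0.028,-0.038,0,0]

```text
t: 14.9
eef_pos: [488.2, -251.3, 150.1]
tool_rot: [-0.008, 0.334, 0.943, 0.005]
force: [1.7, 0.4, -4.8]
finger_gap: 17.5
```

```bash
cat >> h.py <<'E'
def full(s,pos,yaw):
    """rotvec in tool to upright pose with given yaw, and shift in NEW tool axes"""
    w,x,y,z=s["tool_rot"];M=R.from_quat([x,y,z,w]).as_matrix()
    N=np.array([[-1,0,0],[0,1,0],[0,0,-1]],float);y=np.array([np.cos(yaw),np.sin(yaw),0]);zz=np.array([0,0,-1.]);N=np.c_[np.cross(y,zz),y,zz]
    d=np.array(pos)-s["eef_pos"]
    print("rotvec",R.from_matrix(M.T@N).as_rotvec().round(4),"shift new",(N.T@d).round(2),"old",(M.T@d).round(2),"q6",round(s["qpos"][5],3))
E
python3 - <<'E'
from bench import robot
from h import *
s=robot.sense();go(s);full(s,[483,-326,9],.852)
E
```

```text
t 14.9 eef [ 488.23 -251.26  150.11] yaw_y 0.8897 tilt [-0.012   0.0146] F [ 1.71  0.39 -4.79] tq [ 0.1  -0.37 -0.01] gap 17.5
rotvec [ 0.0035 -0.0186  0.0377] shift new [-45.28 -59.69 141.11] old [-45.6  -61.89 140.05] q6 -2.133
```

step_arm:
  motion: [0.0035,-0.0186,0.0377,0,0,0,0,0,0,0,-0.0225,-0.03,0.03,0,0,0,0,-0.0225,-0.03,0.03,0,0,0,0,0,0,0.04,0,0,0,0,0,0,0.02,0,0,0,0,0,0,0.01,0,0,0,0,0,0,0,0,0,0,0,0,0,0,0,0,0,0,0,0,0,0,0,0,0,0,0,0,0]

```text
t: 15.9
eef_pos: [483.8, -324.3, 21.5]
tool_rot: [0.001, 0.352, 0.936, -0.0]
force: [0.1, -0.5, -4.8]
finger_gap: 17.5
```

Run:
```python
from bench import robot
from h import *
s=robot.sense();go(s);full(s,[483,-326,9],.852)
```

```text
t 15.9 eef [ 483.77 -324.31   21.53] yaw_y 0.8523 tilt [ 0.0017 -0.0009] F [ 0.05 -0.47 -4.77] tq [ 0.05 -0.04 -0.05] gap 17.5
rotvec [0.0004 0.0019 0.0003] shift new [-0.54 -1.78 12.53] old [-0.51 -1.78 12.53] q6 -2.043
```

step_arm:
  motion: [0,0,0,0,0,0.008,0,0,0,0,0,0,0.003,0,0,0,0,0,0,0.001,0,0,0,0,0,0,0,0.3,0,0,0,0,0,0,0.8,0,0,0,0,0,0,0.8,0,0,0,0,0,0,0.8,0,0,0,0,0,-0.02,0.8,0,0,0,0,0,-0.045,0.8,0,0,0,0,0,-0.045,0.8]

```text
t: 16.9
eef_pos: [482.1, -324.1, 118.3]
tool_rot: [-0.001, 0.352, 0.936, -0.0]
force: [1.1, -0.0, 0.6]
finger_gap: 68.1
```

step_arm:
  motion: [0,0,-0.143,0,0,-0.04,0.8,0,0,-0.143,0,0,-0.04,0.8,0,0,-0.143,0,0,-0.04,0.8,0,0,-0.143,0,0,0,0.8,0,0,-0.143,0,0,0,0.8,0,0,-0.143,0,0,0,0.8,0,0,-0.143,0,0,0,0.8,0,0,-0.143,0,0,0,0.8,0,0,-0.143,0,0,0,0.8,0,0,-0.143,0,0,0,0.8]

```text
t: 17.9
eef_pos: [483.0, -324.3, 237.8]
tool_rot: [-0.0, -0.351, 0.936, 0.0]
force: [-0.7, -0.7, -0.2]
finger_gap: 68.3
```

step_arm:
  motion: [0,0,-0.143,0,0,0,0.8,0,0,-0.143,0,0,0,0.8,0,0,-0.143,0,0,0,0.8,0,0,-0.143,0,0,0,0.8,0,0,-0.143,0,0,0,0.8,0,0,-0.143,0,0,0,0.8,0,0,-0.143,0,0,0,0.8,0,0,-0.143,0,0,0,0.8,0,0,-0.143,0,0,0,0.8,0,0,-0.143,0,0,0,0.8]

```text
t: 18.9
eef_pos: [483.0, -324.3, 237.8]
tool_rot: [0.0, 0.879, -0.477, -0.0]
force: [-0.8, -0.3, 0.2]
finger_gap: 68.2
```

Run:
```python
from bench import robot
from h import *
for i in range(2): robot.read_camera("wrist")
s=robot.sense();p=robot.read_camera("wrist");T=camT(s,p);go(s)
r=robot.trace(p,"square");print([(d["position"],d["confidence"],d["mask"].sum()) for d in r])
v=[(r[0]["mask"].astype(np.float32),T,p["K"])]
f=lambda x:cost([pose2(x[:2],x[2]/100,P) for P in square(3)],v)
q=nm(f,[407,-412,6.5],[4,4,4]);print(q.x,q.fun)
g=pose2(q.x[:2],q.x[2]/100,[[81,81,0]])[0];print("grip",g)
full(s,[g[0],g[1],9],q.x[2]/100+np.pi/4-np.pi)
```

```text
t 19.0 eef [ 482.97 -324.27  237.78] yaw_y -2.5702 tilt [-0.0009 -0.0001] F [ 0.21  0.16 -0.05] tq [-0.03 -0.01 -0.06] gap 68.3
[([328.0, 190.6], 0.73, np.int64(9574))]
[ 406.58659384 -410.04303401    6.88201251] 0.042045414447784424
grip [ 481.82482215 -323.66474391    0.        ]
rotvec [ 0.0007  0.0005 -0.2828] shift new [ -1.26   0.3  228.78] old [ -1.05   0.46 228.79] q6 0.818
```

step_arm:
  motion: [0,0,-0.1414,0,0,0.02,0.8,0,0,-0.1414,0,0,0.04,0.8,0,0,0,-0.0012,0.0003,0.045,0.8,0,0,0,0,0,0.045,0.8,0,0,0,0,0,0.04,0.8,0,0,0,0,0,0.03,0.8,0,0,0,0,0,0.01,0.8,0,0,0,0,0,0,0.8,0,0,0,0,0,0,0.4,0,0,0,0,0,0,0]

```text
t: 20.1
eef_pos: [483.1, -324.2, 10.4]
tool_rot: [0.0, 0.936, -0.351, 0.002]
force: [-0.5, 0.3, -0.0]
finger_gap: 40.3
```

step_arm:
  motion: [0,0,0,0,0,0,0,0,0,0,0,0,0,0,0,0,0,0,0,0,0,0,0,0,0,0,0,0,0,0,0,0,0,0,0,0,0,0,0,0,0,0,0,0,0,0,0,0,0,0,0,0,0,0,-0.02,0,0,0,0,0,0,-0.04,0,0,0,0,0,0,-0.045,0]

```text
t: 21.1
eef_pos: [480.2, -322.7, 111.3]
tool_rot: [-0.0, 0.936, -0.351, -0.003]
force: [0.6, -0.6, -4.4]
finger_gap: 17.2
```

Run:
```python
from bench import robot
from h import *
s=robot.sense();go(s);full(s,[499,212.5,160],.863-np.pi)
```

```text
t 21.1 eef [ 480.21 -322.65  111.32] yaw_y -2.289 tilt [-0.0055  0.0028] F [ 0.62 -0.55 -4.37] tq [ 0.02 -0.32  0.  ] gap 17.2
rotvec [ 0.0015  0.006  -0.0104] shift new [-333.66 -418.82  -48.68] old [-338.28 -415.26  -47.28] q6 1.099
```

step_arm:
  motion: [0,0,0,-0.02,-0.025,-0.03,0,0,0,0,-0.031,-0.038,-0.017,0,0,0,0,-0.031,-0.038,0,0,0,0,0,-0.031,-0.038,0,0,0,0,0,-0.031,-0.038,0,0,0,0,0,-0.031,-0.038,0,0,0,0,0,-0.031,-0.038,0,0,0,0,0,-0.031,-0.038,0,0,0,0,0,-0.031,-0.038,0,0,0,0,0,-0.031,-0.038,0,0]

```text
t: 22.1
eef_pos: [496.9, 149.8, 158.5]
tool_rot: [0.0, 0.936, -0.351, -0.001]
force: [0.9, -0.8, -4.5]
finger_gap: 17.8
```

step_arm:
  motion: [0,0,-0.01,-0.02,-0.024,0,0,0,0,0,-0.015,-0.018,0,0,0,0,0,-0.004,-0.004,0,0,0,0,0,0,0,0,0,0,0,0,0,0,0,0,0,0,0,0,0,0,0,0,0,0,0,0,0,0,0,0,0,0,0,0,0,0,0,0,0,0,0,0,0,0,0,0,0,0,0]

```text
t: 23.1
eef_pos: [498.5, 207.8, 159.3]
tool_rot: [0.0, 0.938, -0.347, -0.0]
force: [0.7, 0.7, -4.2]
finger_gap: 17.4
```

Run:
```python
from bench import robot
from h import *
s=robot.sense();go(s);full(s,[499,212.5,48],.863-np.pi)
```

```text
t 23.1 eef [498.52 207.82 159.28] yaw_y -2.2789 tilt [-0.0007  0.    ] F [ 0.72  0.7  -4.17] tq [ 0.04 -0.01  0.02] gap 17.4
rotvec [ 0.0004  0.0006 -0.0003] shift new [ -2.68  -3.87 111.28] old [ -2.62  -3.91 111.28] q6 0.096
```

step_arm:
  motion: [0,0,0,-0.0026,-0.0039,0,0,0,0,0,0,0,0.025,0,0,0,0,0,0,0.03,0,0,0,0,0,0,0.025,0,0,0,0,0,0,0.02,0,0,0,0,0,0,0.01,0,0,0,0,0,0,0,0,0,0,0,0,0,0,0,0,0,0,0,0,0,0,0,0,0,0,0,0,0]

```text
t: 24.1
eef_pos: [499.5, 213.1, 50.5]
tool_rot: [-0.001, 0.938, -0.347, 0.0]
force: [-0.4, -0.3, -4.1]
finger_gap: 17.2
```

Run:
```python
from bench import robot
from h import *
s=robot.sense();go(s);p=robot.read_camera("side")
a=p["image"][200:400,220:420,::-1];p2=robot.read_camera("scene");b=p2["image"][120:320,260:460,::-1]
cv2.imwrite("pics/s5.png",np.hstack([cv2.resize(a,(400,400),interpolation=3),cv2.resize(b,(400,400),interpolation=3)]))
```

```text
t 24.1 eef [499.55 213.09  50.51] yaw_y -2.2785 tilt [0.0009 0.0012] F [-0.37 -0.34 -4.06] tq [ 0.09 -0.04  0.01] gap 17.2
```

View pics/s5.png

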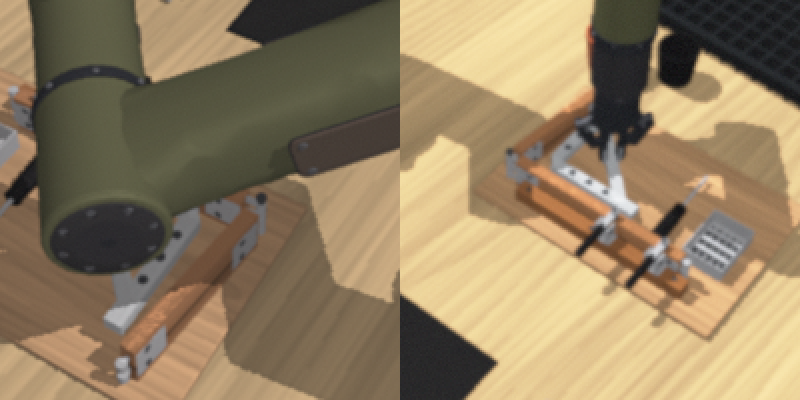

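step_arm:
  motion: [0,0,0,0.002,0.002,0,0,0,0,0,0.002,0.002,0,0,0,0,0,0.0015,0.0015,0,0,0,0,0,0.001,0.001,0,0,0,0,0,0.0007,0.0007,0,0,0,0,0,0.0007,0.0007,0,0,0,0,0,0.0007,0.0007,0,0,0,0,0,0.0007,0.0007,0,0,0,0,0,0,0,0,0,0,0,0,0,0,0,0]

```text
t: 25.2
eef_pos: [500.0, 199.5, 49.2]
tool_rot: [0.0, 0.938, -0.347, -0.0]
force: [0.9, 0.7, -5.1]
finger_gap: 17.3
```

```bash
cat >> h.py <<'E'
PHI=.078
def ff(s=None):
    from bench import robot
    s=s or robot.sense();M,c=go(s);x=np.array([np.cos(PHI),np.sin(PHI)]);y=np.array([-x[1],x[0]]);F=np.array(s["force"][:2]);d=np.array(s["eef_pos"][:2])-[462.3,194.6]
    print("FRAME F x,y",(F@x).round(2),(F@y).round(2),"pos rel seat",(d@x).round(2),(d@y).round(2),"sq yaw",round(c+np.pi*3/4,4))
E
python3 -c "
from h import *;ff()"
```

```text
t 25.2 eef [500.   199.51  49.22] yaw_y -2.2786 tilt [-0.0008 -0.    ] F [ 0.86  0.67 -5.06] tq [ 0.02 -0.05 -0.02] gap 17.3
FRAME F x,y 0.91 0.6 pos rel seat 37.97 1.96 sq yaw 0.0776
```

step_arm:
  motion: [0,0,0,0.0004,0.0004,0,0,0,0,0,0.0004,0.0004,0,0,0,0,0,0.0004,0.0004,0,0,0,0,0,0.0004,0.0004,0,0,0,0,0,0.0004,0.0004,0,0,0,0,0,0.0004,0.0004,0,0,0,0,0,0,0,0,0,0,0,0,0,0,0,0,0,0,0,0,0,0,0,0,0,0,0,0,0,0]

```text
t: 26.2
eef_pos: [500.1, 196.9, 49.2]
tool_rot: [-0.0, 0.938, -0.346, -0.001]
force: [-1.2, 6.2, -4.2]
finger_gap: 17.3
```

```bash
python3 -c "
from h import *;ff()"
```

```text
t 26.2 eef [500.12 196.89  49.2 ] yaw_y -2.2781 tilt [-0.0008  0.0012] F [-1.24  6.19 -4.25] tq [1.82 0.59 0.16] gap 17.3
FRAME F x,y -0.76 6.26 pos rel seat 37.88 -0.67 sq yaw 0.0781
```

step_arm:
  motion: [0,0,0,-0.0021,0.0021,0,0,0,0,0,-0.0021,0.0021,0,0,0,0,0,-0.0021,0.0021,0,0,0,0,0,-0.0021,0.0021,0,0,0,0,0,-0.0021,0.0021,0,0,0,0,0,-0.0021,0.0021,0,0,0,0,0,-0.0021,0.0021,0,0,0,0,0,-0.0021,0.0021,0,0,0,0,0,-0.0021,0.0021,0,0,0,0,0,-0.0021,0.0021,0,0]

```text
t: 27.2
eef_pos: [471.7, 194.6, 50.2]
tool_rot: [-0.001, 0.938, -0.346, 0.001]
force: [3.4, 5.0, -4.3]
finger_gap: 17.2
```

```bash
python3 -c "
from h import *;ff()"
```

```text
t 27.2 eef [471.67 194.6   50.24] yaw_y -2.2782 tilt [0.0024 0.0018] F [ 3.37  4.96 -4.27] tq [ 1.68 -1.05  0.2 ] gap 17.2
FRAME F x,y 3.74 4.68 pos rel seat 9.34 -0.73 sq yaw 0.078
```

step_arm:
  motion: [0,0,0,-0.0007,0.0007,0,0,0,0,0,-0.0007,0.0007,0,0,0,0,0,-0.0007,0.0007,0,0,0,0,0,-0.0007,0.0007,0,0,0,0,0,-0.0007,0.0007,0,0,0,0,0,-0.0004,0.0004,0,0,0,0,0,-0.0004,0.0004,0,0,0,0,0,-0.0004,0.0004,0,0,0,0,0,0,0,0,0,0,0,0,0,0,0,0]

```text
t: 28.2
eef_pos: [465.0, 194.0, 50.1]
tool_rot: [-0.001, 0.938, -0.346, 0.001]
force: [1.9, 3.7, -4.1]
finger_gap: 17.1
```

```bash
python3 -c "
from h import *;ff()"
```

```text
t 28.2 eef [464.96 194.03  50.14] yaw_y -2.2782 tilt [0.002  0.0017] F [ 1.86  3.67 -4.11] tq [ 1.67 -0.85  0.19] gap 17.1
FRAME F x,y 2.14 3.52 pos rel seat 2.61 -0.77 sq yaw 0.0779
```

step_arm:
  motion: [0,0,0,-0.0004,0.0004,0,0,0,0,0,-0.0004,0.0004,0,0,0,0,0,-0.0004,0.0004,0,0,0,0,0,-0.0004,0.0004,0,0,0,0,0,-0.0003,0.0003,0,0,0,0,0,0,0,0,0,0,0,0,0,0,0,0,0,0,0,0,0,0,0,0,0,0,0,0,0,0,0,0,0,0,0,0,0]

```text
t: 29.2
eef_pos: [462.3, 193.8, 50.1]
tool_rot: [-0.001, 0.938, -0.346, 0.001]
force: [2.3, 5.3, -4.4]
finger_gap: 17.3
```

```bash
python3 -c "
from h import *;ff()"
```

```text
t 29.2 eef [462.29 193.8   50.14] yaw_y -2.2783 tilt [0.002  0.0017] F [ 2.27  5.27 -4.36] tq [ 1.62 -0.86  0.17] gap 17.3
FRAME F x,y 2.67 5.08 pos rel seat -0.07 -0.79 sq yaw 0.0779
```

step_arm:
  motion: [0,0,0,-0.0004,0.0004,0,0,0,0,0,-0.0004,0.0004,0,0,0,0,0,-0.0004,0.0004,0,0,0,0,0,-0.0002,0.0002,0,0,0,0,0,0,0,0,0,0,0,0,0,0,0,0,0,0,0,0,0,0,0,0,0,0,0,0,0,0,0,0,0,0,0,0,0,0,0,0,0,0,0,0]

```text
t: 30.2
eef_pos: [461.3, 193.8, 50.6]
tool_rot: [-0.002, 0.938, -0.346, 0.002]
force: [7.4, 3.4, -5.4]
finger_gap: 17.5
```

```bash
python3 -c "
from h import *;ff()"
```

```text
t 30.2 eef [461.32 193.77  50.59] yaw_y -2.2783 tilt [0.0043 0.0022] F [ 7.44  3.41 -5.39] tq [ 1.55 -2.35  0.26] gap 17.5
FRAME F x,y 7.68 2.82 pos rel seat -1.04 -0.75 sq yaw 0.0779
```

step_arm:
  motion: [0,0,0,0.0002,0.00015,0,0,0,0,0,0.0002,0.00015,0,0,0,0,0,0,0,0,0,0,0,0,0,0,0,0,0,0,0,0,0,0,0,0,0,0,0,0,0,0,0,0,0,0,0,0,0,0,0,0,0,0,0,0,0,0,0,0,0,0,0,0,0,0,0,0,0,0]

```text
t: 31.2
eef_pos: [461.3, 193.7, 50.6]
tool_rot: [-0.002, 0.938, -0.346, 0.001]
force: [6.1, 5.6, -6.5]
finger_gap: 17.8
```

Run:
```python
from h import *
from bench import robot
ff();robot.read_camera("side");ff();robot.read_camera("side");ff()
```

```text
t 31.2 eef [461.33 193.73  50.59] yaw_y -2.2781 tilt [0.0042 0.0031] F [ 6.12  5.6  -6.48] tq [ 2.14 -2.06  0.19] gap 17.8
FRAME F x,y 6.54 5.11 pos rel seat -1.04 -0.79 sq yaw 0.0781
t 31.25 eef [461.31 193.72  50.57] yaw_y -2.2781 tilt [0.0042 0.0031] F [ 5.81  5.7  -5.98] tq [ 2.1  -2.07  0.15] gap 17.5
FRAME F x,y 6.23 5.23 pos rel seat -1.06 -0.8 sq yaw 0.078
t 31.3 eef [461.3  193.75  50.58] yaw_y -2.2781 tilt [0.0042 0.003 ] F [ 5.98  6.1  -5.04] tq [ 2.06 -2.1   0.16] gap 17.4
FRAME F x,y 6.44 5.61 pos rel seat -1.06 -0.77 sq yaw 0.0781
```

step_arm:
  motion: [0,0,0,0.0001,0.0001,0,0,0,0,0,0,0,0,0,0,0,0,0,0,0,0,0,0,0,0,0,0,0,0,0,0,0,0,0,0,0,0,0,0,0,0,0,0,0,0,0,0,0,0,0,0,0,0,0,0,0,0,0,0,0,0,0,0,0,0,0,0,0,0,0]

```text
t: 32.3
eef_pos: [461.3, 193.7, 50.6]
tool_rot: [-0.002, 0.938, -0.346, 0.001]
force: [5.6, 6.1, -6.1]
finger_gap: 17.5
```

step_arm:
  motion: [0,0,0,0,0,0,0,0,0,0,0,0,0,0,0,0,0,0,0,0,0,0,0,0,0,0,0,0,0,0,0,0,0,0,0,0,0,0,0,0,0,0,0,0,0,0,0,0,0,0,0,0,0,0,0,0,0,0,0,0,0,0,0,0,0,0,0,0,0,0]

```text
t: 33.3
eef_pos: [461.3, 193.7, 50.6]
tool_rot: [-0.002, 0.938, -0.346, 0.001]
force: [5.2, 6.2, -6.2]
finger_gap: 17.5
```

Run:
```python
from h import *
ff()
```

```text
t 33.3 eef [461.33 193.73  50.61] yaw_y -2.2781 tilt [0.0042 0.0034] F [ 5.21  6.15 -6.17] tq [ 2.24 -1.98  0.16] gap 17.5
FRAME F x,y 5.68 5.73 pos rel seat -1.03 -0.79 sq yaw 0.0781
```

step_arm:
  motion: [0,0,0,0,-0.001,0,0,0,0,0,0,-0.003,0,0,0,0,0,0,-0.008,0,0,0,0,0,0,-0.012,0,0,0,0,0,0,-0.006,-0.01,0,0,0,0,0,0,-0.025,0,0,0,0,0,0,-0.03,0,0,0,0,0,0,-0.03,0,0,0,0,0,0,-0.015,0,0,0,0,0,0,0,0]

```text
t: 34.3
eef_pos: [480.1, 215.7, 162.0]
tool_rot: [-0.002, 0.938, -0.347, 0.001]
force: [0.4, -0.8, -3.9]
finger_gap: 17.0
```

Run:
```python
from h import *
from bench import robot
s=robot.sense();ff(s);full(s,[482,-324,160],-2.289)
p=robot.read_camera("side");cv2.imwrite("pics/s6.png",p["image"][:,:,::-1])
r=robot.trace(p,"end_board");print([(d["position"],d["confidence"],d["mask"].sum()) for d in r])
```

```text
t 34.3 eef [480.14 215.72 161.99] yaw_y -2.2787 tilt [0.0028 0.0024] F [ 0.41 -0.79 -3.93] tq [ 0.08 -0.08  0.01] gap 17.0
FRAME F x,y 0.35 -0.82 pos rel seat 19.43 19.66 sq yaw 0.0775
rotvec [-0.0037 -0.0005  0.0103] shift new [356.55 405.18   1.99] old [352.36 408.83   0.68] q6 0.058
[([321.3, 351.9], 0.89, np.int64(1618)), ([294.4, 308.0], 0.63, np.int64(1206))]
```

step_arm:
  motion: [0,0,0,0.015,0.02,0,0,0,0,0,0.031,0.036,0,0,0,0,0,0.031,0.036,0,0,0,0,0,0.031,0.036,0,0,0,0,0,0.031,0.036,0,0,0,0,0,0.031,0.036,0,0,0,0,0,0.031,0.036,0,0,0,0,0,0.031,0.036,0,0,0,0,0,0.031,0.036,0,0,0,0,0,0.031,0.036,0,0]

```text
t: 35.4
eef_pos: [477.5, -239.0, 156.9]
tool_rot: [0.0, 0.938, -0.347, -0.002]
force: [1.7, 0.1, -3.8]
finger_gap: 17.7
```

Run:
```python
from h import *
from bench import robot
robot.read_camera("scene");s=robot.sense();go(s);full(s,[482,-324,30],-2.289)
```

```text
t 35.45 eef [ 476.35 -244.95  156.58] yaw_y -2.2831 tilt [-0.006  -0.0019] F [-0.28 -0.18 -4.35] tq [ 0.19 -0.09  0.  ] gap 17.2
rotvec [0.0054 0.0032 0.0059] shift new [ 56.27  55.81 126.58] old [ 56.36  55.46 126.7 ] q6 0.956
```

step_arm:
  motion: [0,0,0.008,0.018,0.018,0.01,0,0,0,0,0.02,0.02,0.03,0,0,0,0,0.016,0.016,0.03,0,0,0,0,0,0,0.03,0,0,0,0,0,0,0.02,0,0,0,0,0,0,0.007,0,0,0,0,0,0,0,0,0,0,0,0,0,0,0,0,0,0,0,0,0,0,0,0,0,0,0,0,0]

```text
t: 36.45
eef_pos: [484.9, -313.7, 33.6]
tool_rot: [0.0, 0.937, -0.35, 0.001]
force: [-0.2, 0.4, -4.6]
finger_gap: 17.6
```

Run:
```python
from h import *
from bench import robot
s=robot.sense();go(s);full(s,[482,-324,10],-2.285)
```

```text
t 36.45 eef [ 484.95 -313.65   33.59] yaw_y -2.2863 tilt [ 0.0013 -0.0007] F [-0.2   0.43 -4.56] tq [ 0.09 -0.08 -0.08] gap 17.6
rotvec [-0.0003 -0.0014 -0.0013] shift new [ 4.55  9.75 23.59] old [ 4.53  9.75 23.6 ] q6 1.082
```

step_arm:
  motion: [0,0,0,0.0025,0.005,0.005,0,0,0,0,0.002,0.0047,0.005,0,0,0,0,0,0,0.005,0,0,0,0,0,0,0.004,0,0,0,0,0,0,0.002,0,0,0,0,0,0,0.001,0,0,0,0,0,0,0.001,0,0,0,0,0,0,0,0,0,0,0,0,0,0,0,0,0,0,0,0,0,0]

```text
t: 37.45
eef_pos: [481.4, -323.9, 9.8]
tool_rot: [0.0, 0.937, -0.35, -0.0]
force: [-1.7, 2.2, 0.4]
finger_gap: 17.4
```

Run:
```python
from h import *
from bench import robot
s=robot.sense();go(s)
```

```text
t 37.45 eef [ 481.41 -323.94    9.83] yaw_y -2.2864 tilt [-0.0003 -0.0004] F [-1.69  2.16  0.43] tq [0.41 0.7  0.02] gap 17.4
```

step_arm:
  motion: [0,0,0,0,0,0,0.2,0,0,0,0,0,0,0.4,0,0,0,0,0,0,0.8,0,0,0,0,0,0,0.8,0,0,0,0,0,-0.01,0.8,0,0,0,0,0,-0.03,0.8,0,0,0,0,0,-0.045,0.8,0,0,0,0,0,-0.045,0.8,0,0,0,0,0,-0.045,0.8,0,0,0,0,0,-0.045,0.8]

```text
t: 38.45
eef_pos: [481.1, -323.9, 232.4]
tool_rot: [0.0, 0.937, -0.35, 0.0]
force: [0.1, 0.2, -0.1]
finger_gap: 68.4
```

Run:
```python
from bench import robot
from h import *
for i in range(2): robot.read_camera("wrist")
s=robot.sense();p=robot.read_camera("wrist");T=camT(s,p);go(s)
r=robot.trace(p,"square")
v=[(r[0]["mask"].astype(np.float32),T,p["K"])]
f=lambda x:cost([pose2(x[:2],x[2]/100,P) for P in square(3)],v)
q=nm(f,[407,-412,6.5],[4,4,4]);print(q.x,q.fun)
b=robot.read_camera("side");cv2.imwrite("pics/s7.png",b["image"][:,:,::-1])
c=robot.read_camera("scene");cv2.imwrite("pics/c7.png",c["image"][:,:,::-1])
x=[cv2.resize(b["image"][120:420,120:420],(400,400)),cv2.resize(c["image"][90:390,180:480],(400,400))]
cv2.imwrite("pics/f7.png",np.hstack(x)[:,:,::-1])
V=[]
for pp in (b,c):
    r=robot.trace(pp,"end_board");print([(np.round(d["position"]),round(d["confidence"],2),d["mask"].sum()) for d in r]);V.append((r[0]["mask"].astype(np.float32),pp["cam_to_world"],pp["K"]))
def me(h,O=(386.3,102.7)):
    return [pose2(O,.078,pose2([-9,-7.5],-h,P-np.array([-9,-7.5,0]))) for P in box(-18,2,10,225,13,70)]
for h in (-.06,-.04,-.02,0,.02,.04,.06,.115): print(h,[round(cost(me(h),[w]),3) for w in V])
```

```text
t 38.55 eef [ 483.14 -325.62  238.78] yaw_y -2.2869 tilt [ 0.0111 -0.0068] F [-0.08  0.39  0.21] tq [-0.01 -0.03 -0.02] gap 68.4
[ 475.35745724 -367.35843078  -59.92111106] 0.8289200067520142
[(array([321., 355.]), 0.78, np.int64(1764))]
[(array([340., 180.]), 0.96, np.int64(637)), (array([357., 222.]), 0.29, np.int64(904))]
-0.06 [np.float32(0.284), np.float32(0.265)]
-0.04 [np.float32(0.174), np.float32(0.197)]
-0.02 [np.float32(0.079), np.float32(0.161)]
0 [np.float32(0.131), np.float32(0.208)]
0.02 [np.float32(0.237), np.float32(0.284)]
0.04 [np.float32(0.336), np.float32(0.351)]
0.06 [np.float32(0.42), np.float32(0.431)]
0.115 [np.float32(0.609), np.float32(0.578)]
```

View pics/f7.png

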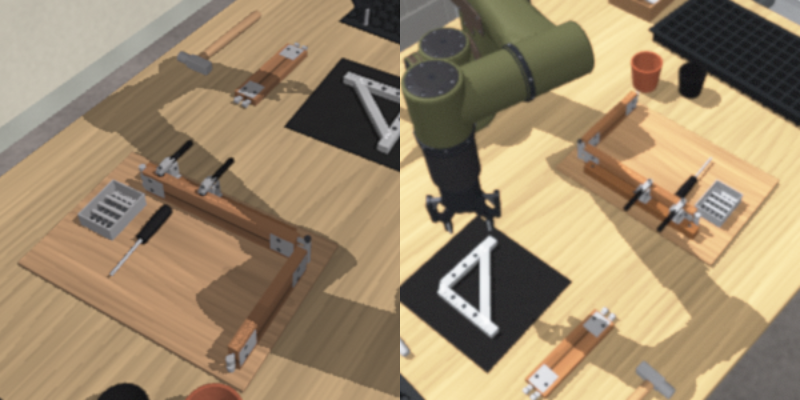

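step_arm:
  motion: [0,0,0,-0.025,-0.03,-0.03,0.8,0,0,0,-0.03,-0.037,-0.015,0.8,0,0,0,-0.032,-0.038,0,0.8,0,0,0,-0.032,-0.038,0,0.8,0,0,0,-0.032,-0.038,0,0.8,0,0,0,-0.032,-0.038,0,0.8,0,0,0,-0.032,-0.038,0,0.8,0,0,0,-0.032,-0.038,0,0.8,0,0,0,-0.032,-0.038,0,0.8,0,0,0,-0.015,-0.02,0,0.8]

```text
t: 39.85
eef_pos: [490.4, 138.6, 272.9]
tool_rot: [0.001, 0.937, -0.349, -0.001]
force: [0.3, -0.1, -0.5]
finger_gap: 68.2
```

Run:
```python
from bench import robot
from h import *
for i in range(6): robot.read_camera("wrist")
s=robot.sense();p=robot.read_camera("wrist");T=camT(s,p);go(s)
cv2.imwrite("pics/w8.png",p["image"][:,:,::-1]);np.savez("w8.npz",T=T,K=p["K"])
im=p["image"].copy();O=np.array([386.3,102.7])
for a,b in [([40,5,70],[190,5,70]),([2,40,70],[2,220,70])]:
    h=proj(pose2(O,.078,[a,b]),T,p["K"]);print(h.round(1).tolist())
g=cv2.cvtColor(p["image"],cv2.COLOR_RGB2GRAY).astype(np.float32)
def edge(a,b,sign):
    p0,p1=proj(pose2(O,.078,[a,b]),T,p["K"]);n=np.array([(p1-p0)[1],-(p1-p0)[0]]);n/=np.linalg.norm(n)
    pts=[]
    for t in np.linspace(.0,1,70):
        o=np.arange(-7,7.1,.25);P=(p0+t*(p1-p0)+o[:,None]*n).astype(np.float32)
        pr=cv2.remap(g,P[:,0][None],P[:,1][None],1)[0]
        i=np.argmax(sign*np.gradient(cv2.GaussianBlur(pr[None],(0,0),3)[0]));pts.append(P[i])
    W=np.array([ray(q,T,p["K"],70)[:2] for q in pts]).astype(np.float32)
    vx,vy,x0,y0=cv2.fitLine(W,cv2.DIST_HUBER,0,.01,.01).ravel();res=np.abs((W-[x0,y0])@[-vy,vx])
    print("ang",np.arctan2(vy,vx).round(4),x0.round(1),y0.round(1),"res",np.median(res).round(2),(res<.6).mean().round(2))
for sg in (1,-1):
    print(sg);edge([75,5,70],[185,5,70],sg);edge([2,75,70],[2,185,70],sg);edge([-18,30,70],[-18,215,70],sg)
cv2.imwrite("pics/w8v.png",im[:,:,::-1])
```

```text
t 40.15 eef [491.21 134.68 273.95] yaw_y -2.2873 tilt [-0.0012 -0.0007] F [-0.5  -0.1  -0.15] tq [-0.02  0.03 -0.04] gap 68.1
[[377.9, 241.0], [275.1, 140.0]]
[[377.8, 284.1], [272.1, 377.1]]
1
ang 0.0842 522.6 118.3 res 0.83 0.34
ang -1.4866 376.5 231.5 res 0.11 0.99
ang -1.487 357.2 226.1 res 0.22 0.83
-1
ang 0.1593 511.8 118.1 res 1.52 0.19
ang -1.4743 384.2 229.0 res 3.59 0.07
ang -1.5224 360.9 230.9 res 2.98 0.19
```

View pics/w8v.png

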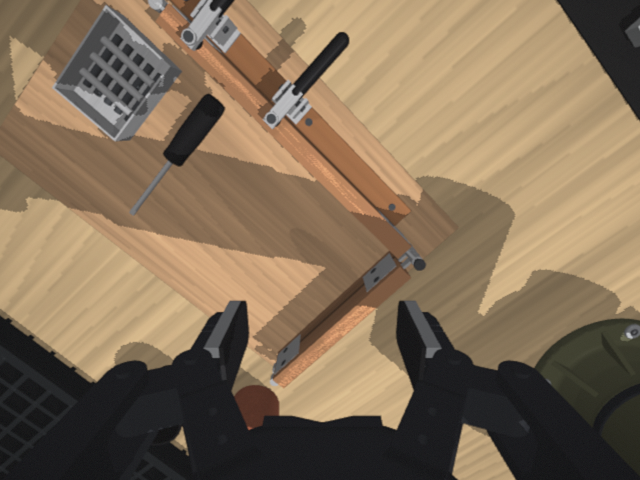

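Run:
```python
from h import *
d=np.load("w8.npz");T,K=d["T"],d["K"];im=cv2.imread("pics/w8.png");O=np.array([386.3,102.7])
c,s=np.cos(.078),np.sin(.078);Rm=np.array([[c,-s],[s,c]])
for name,g in [("gray",cv2.cvtColor(im,cv2.COLOR_BGR2GRAY)),("sat",cv2.cvtColor(im,cv2.COLOR_BGR2HSV)[:,:,1])]:
    L=cv2.createLineSegmentDetector().detect(g)[0].reshape(-1,2,2)
    for l in L:
        w=np.array([ray(q,T,K,70)[:2] for q in l]);u=w[1]-w[0];n=np.linalg.norm(u)
        f=(w-O)@Rm; a=np.arctan2(u[1],u[0])
        m=f.mean(0)
        if n>45 and -30<m[1]<25 and -10<m[0]<340 : print(name,"rail",np.round(f,1).tolist(),round((a+np.pi/2)%np.pi-np.pi/2,4))
        if n>45 and -30<m[0]<15 and m[1]>0: print(name,"end",np.round(f,1).tolist(),round(a%np.pi-np.pi/2,4))
```

```text
gray rail [[198.6, -19.4], [62.9, -20.2]] 0.084
gray rail [[295.4, -19.4], [237.3, -19.1]] 0.0729
gray rail [[304.3, 23.7], [371.0, 24.3]] 0.0871
gray end [[24.8, 272.9], [-31.1, 306.1]] 1.1125
gray rail [[61.8, -16.6], [197.2, -16.0]] 0.0819
gray rail [[214.8, -16.2], [285.2, -15.5]] 0.0886
gray end [[-0.8, 144.1], [-1.1, 193.4]] 0.0839
gray rail [[363.1, 20.1], [316.6, 19.8]] 0.084
gray end [[-19.5, 114.1], [-19.9, 221.7]] 0.0818
gray rail [[238.8, -10.3], [290.8, -10.4]] 0.0765
gray rail [[132.8, 3.7], [87.4, 3.7]] 0.0791
gray end [[0.7, 7.9], [0.6, 66.0]] 0.0796
gray end [[12.6, 52.9], [11.9, 154.9]] 0.0852
gray end [[-18.4, 9.0], [-18.8, 58.4]] 0.085
gray rail [[25.9, 3.5], [81.6, 4.0]] 0.0875
gray end [[-18.8, 437.3], [40.2, 432.4]] 1.5661
sat end [[3.4, 167.4], [3.0, 216.2]] 0.0868
sat end [[27.8, 271.2], [-30.3, 305.9]] 1.1103
sat rail [[12.6, -16.0], [68.6, -16.5]] 0.0705
sat rail [[107.2, 3.6], [19.7, 4.2]] 0.0719
sat rail [[357.9, 20.4], [293.6, 19.8]] 0.0865
sat end [[-19.2, 221.6], [-18.2, 8.9]] 0.0827
sat rail [[333.9, 4.6], [108.1, 3.8]] 0.0818
sat rail [[183.9, -18.6], [79.2, -19.2]] 0.0845
```

```bash
python3 -c "
from bench import robot
print(robot.close_job())"
```

```text
the job is handed in; nothing more can be done
None
```

The corner is square and the triangular square is back flat on its mat. I handed the job in at about 40 s of the 70 s allowed.

**What I did:** I took the square by its brace and lowered it inside the corner. I slid leg A flush along the clamped side, then pushed the end board out with leg B until it lay against the leg. I held it there for about 2 s, backed off diagonally, and set the square down. The gripper never touched the end board. The first grasp drove joint 6 to its range limit over the frame, so I put the square back on the mat and regripped it half a turn round.

**Last checks:**
- **Pressing force:** the net force read 5.2–6.5 N towards each board during the hold. Board friction could make the true normal force up to about 1.5 N different.
- **Corner angle:** in the final wrist picture the long edges of the rail lie at about 0.082 rad and those of the end board at 0.082–0.084 rad, so the corner is true to about 0.002 rad. A rougher outline fit from the fixed cameras suggested about -0.02 rad, but it rests on an assumed frame origin and I gave it less weight.
- **Flush contact:** I inferred this from the force and torque readings, not from a close picture.
- **Square on the mat:** the scene picture shows it flat on the mat. My numeric fit of its final pose failed (cost 0.83), so the picture is the only confirmation.
- **Bystanders:** the items visible in the last pictures looked undisturbed. I did not measure their positions.

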